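# Kit the parts of one low mirror stand into the divided tray

### The job

Pack the parts of one low mirror stand into the grey divided tray, standing upright on the floor of its cells: the short post in the narrow cell at the end of the tray, the medium-length post in the other narrow cell, the short post holder in the cell next to that, and the mirror mount in the widest cell at the other end. The look-alikes are not part of the kit: leave the longest post and the tall post holder standing where they are, and do not disturb the tape roll or the carton. Let go of everything at the end.

Things in the scene. Friction and masses are not known exactly. Their poses are not given: they have to be found in the camera images.
- tray: fixed grey tray on a flat 3 mm desk mat, 82 x 232 mm, all walls 14 mm high, 4 mm thick, floor 3 mm. Origin: centre of underside, z up. Four cells in a row along own y, each 74 mm long (own x, centred on 0). Widths (own y) and centres: 34 mm at y = -95 (short post); 34 mm at y = -57 (medium post); 66 mm at y = -3 (short holder); 78 mm at y = +73 mm (mirror mount). The narrow -y end is to the robot's right.
- short_post: bright steel optical post standing upright, a plain cylinder 12.7 mm across, 50 mm tall, flat on top: the shortest of the three posts, to be packed. Origin: centre of its foot; own z along the post, up.
- medium_post: bright steel optical post standing upright, a plain cylinder 12.7 mm across, 75 mm tall plus a thin 6 mm stud on top (81 mm in all): the middle one of the three posts, to be packed. Origin: centre of its foot; own z along the post, up.
- long_post: bright steel optical post standing upright, a plain cylinder 12.7 mm across, 100 mm tall plus a thin 6 mm stud on top (106 mm in all): the longest of the three posts, to be left standing where it is. Origin: centre of its foot; own z along the post, up.
- short_holder: black post holder, 50 mm tall: barrel 25 mm across on a round foot (39 mm across, 6 mm high), silvery thumbscrew out of one side. Origin: underside, own z up; barrel and foot centred at own x = +4 mm, y = 0; thumbscrew (16 mm across, at height 38 mm) from x = -9 to -23 mm. Grip the barrel across own y. The shorter of the two holders, to be packed.
- tall_holder: black post holder, 75 mm tall: barrel 25 mm across on a round foot (39 mm across, 6 mm high), silvery thumbscrew out of one side. Origin: underside, own z up; barrel and foot centred at own x = +4 mm, y = 0; thumbscrew (16 mm across, at height 63 mm) from x = -9 to -23 mm. Grip the barrel across own y. The taller of the two holders, to be left standing where it is.
- mount: mirror mount standing upright: two black square plates 46 x 46 mm (own y, z), together 20 mm thick (own x -19 to +1 mm), round mirror on the -x face; two silvery knobs 13 mm across behind, out to x = +24 mm (at y = +16, height 39 mm and y = -16, height 7 mm). Origin: underside, plates' middle at x = -9 mm, y = 0; z up. Grip across the plates' 46 mm (own y).
- tape: roll of white tape lying flat, 64 mm across, 19 mm high; not to be disturbed. Origin: centre of its underside.
- box: small white and green carton lying flat, 63 x 90 x 30 mm (own x, y, z); not to be disturbed. Origin: centre of its underside.

How it is judged:
At the end, for the whole second after the job is handed in: The four kit parts stand upright (within 0.12 rad) on the tray floor, each inside its own cell (origin near enough the centre to be clear of the dividers), released and at rest; long post and tall holder upright, and they, the tape roll and the carton less than 30 mm from where they started (x of short_post in the frame of tray between -0.031 and 0.031 m and y of short_post in the frame of tray between -0.106 and -0.084 m and z of short_post in the frame of tray between 0 and 0.007 m and angle between each of short_post, medium_post, short_holder, mount, long_post, tall_holder's own z axis and vertical below 0.12 rad and linear speed of each of short_post, medium_post, short_holder, mount below 0.01 m/s and angular speed of each of short_post, medium_post, short_holder, mount below 0.1 rad/s and contact force between the fingers and short_post below 0.1 N and x of medium_post in the frame of tray between -0.031 and 0.031 m and y of medium_post in the frame of tray between -0.068 and -0.046 m and z of medium_post in the frame of tray between 0 and 0.007 m and contact force between the fingers and medium_post below 0.1 N and x of short_holder in the frame of tray between -0.022 and 0.022 m and y of short_holder in the frame of tray between -0.021 and 0.015 m and z of short_holder in the frame of tray between 0 and 0.007 m and contact force between the fingers and short_holder below 0.1 N and x of mount in the frame of tray between -0.026 and 0.026 m and y of mount in the frame of tray between 0.049 and 0.097 m and z of mount in the frame of tray between 0 and 0.007 m and contact force between the fingers and mount below 0.1 N and distance of each of long_post, tall_holder, tape, box from where it was at the start of the episode below 0.03 m); the robot touches nothing.
It fails at once if the long post was knocked or carried off (more than 30 mm) (distance of long_post from where it was at the start of the episode above 0.03 m).
It fails at once if the tall post holder was knocked or carried off (more than 30 mm) (distance of tall_holder from where it was at the start of the episode above 0.03 m).
It fails at once if the tape roll was knocked or carried off (more than 30 mm) (distance of tape from where it was at the start of the episode above 0.03 m).
It fails at once if the carton was knocked or carried off (more than 30 mm) (distance of box from where it was at the start of the episode above 0.03 m).
It also fails if it takes over 115 s, if anything falls off the work surface, if the arm or the gripper's body presses on something with over 40 N, if the wrist force passes 120 N, or if a joint passes its speed limit or range.

### The arm

A 7-joint arm with a two-finger parallel gripper is mounted at the origin on a cart in front of the work surface, level with it; the furniture and walls round the work are solid. World frame = base frame: x ahead of the robot, y to its left, z up, the work surface at z = 0. Lengths are in m, angles in rad, forces in N, time in s.
With the tool pointing down it reaches from about 0.4 to 0.85 m from the base axis. Payload 10.4 kg.
Tool frame: the origin (TCP) lies between the finger pads; the fingertips stand 22 mm ahead of it and the grasp point (between the pads) lies 3 mm ahead of it; z points along the fingers, y is the line along which they close (so a half turn about z gives the same grasp; the last joint's range is limited). The gripper opens to 85 mm and grips with 20 to 120 N. Pads are 22 mm wide; open, the fingers measure 114 mm over their backs; the gripper's body (76 mm by 85 mm) begins 54 mm behind the grasp point. The pads swing forward as they close: fully open they stand 13 mm farther back than shut.
Start: joints at [-0.023, 0.332, -0.065, 1.46, 0.022, 1.35, -0.088], TCP at [0.625, 0, 0.253] pointing down, gripper open.
Joint ranges: [-2.6, 2.6], [-0.5, 2.12], [-1.47, 1.34], [0.16, 2.42], [-1.27, 4.41], [0.06, 2.06], [-2.6, 2.6]. Speed limits (rad/s): [2.22, 2.22, 2.79, 2.79, 3.14, 3.14, 3.14].

### API

Orientations are given as a unit quaternion [x, y, z, w].
In Python, from workcell import manip, camera, ticket, boxes_of, outline_of gives the robot as it stands.
- The arm moves only by the tool carry_out, never from a script. Its argument "deltas" is a list of rows, each a list of 5 numbers: the shift along the tool's x, y, z as a fraction of full scale, then the turn about the tool's z as a fraction of full scale, then the opening, from -1 (shut) to 1 (fully open), so that 0 is half open. In form: [[tx, ty, tz, spin, gripper], ...]. A call has 1 to 20 rows; each row is the pose to reach, as a shift and turn from the pose commanded when the call began, along the tool's axes at that moment; what a row does not reach only later rows make up. Full scale, the value 1, is 150 mm for a shift and 30 degrees for a turn. A row lasts 1/8 s, in which the tool goes at most 62.5 mm and 10.7 degrees, less where a joint would pass 70% of its speed; a pose out of reach is approached as far as the arm can. A call with a number of a shift or a turn outside -1 to 1 is refused whole. A call with a gripper value outside its range is refused whole. The fingers move at their own pace and stop on an object; "force" is the grip in N (left out, the last holds). Time passes only in rows, so rows that repeat a pose let the fingers close. It gives the time, the measured TCP pose, the force, the opening and the grip force at its end, in the units of the state.
- manip.get_obs(): the state, without advancing time (a new reading comes with each control period).
- camera(name): name is "scene" or "side" or "wrist"; returns a dict with "img" (400x640x3 uint8, red, green, blue), "depth" (400x640 float32, m along the optical axis (not along the pixel's ray), 0 where there is no reading), "vertical_fov" (degrees; the focal length in pixels is half the picture's height over the tangent of half this angle, whatever the lens; pixels are square), "cx", "cy" (the principal point, pixels), "R" (3x3) and "t" (3): a world point X has camera coordinates R X + t. Camera axes: x right, y down, z forward; pixel columns grow to the right and rows downward; lengths in m; the calibration is good to about 2 mm. A picture is of the moment at which its call begins.
- ticket.hand_in(): hands the job in; it is judged then, once.
Trained networks look in a picture, given as the dict that the camera call returned (one of the last four; its "shot" number tells which), for a name from the list of things; names that differ only in an ending like _2 or _b are one class to them, and where a whole thing is asked for, a point or a joint stands for the part that bears it (a point fixed in the world has none). Each returns a list of dicts, best first, with "conf" (0 to 1); they miss things now and then, are a little off and sometimes report something else, mostly with a low value. They report only what shows in the picture. A call takes as long as a camera call.
- boxes_of(query, picture): "position" ([x, y, z] in m, in world coordinates, good to about 4 mm: the middle of the surface that is visible of it).
- outline_of(query, picture): "region" (400x640 bool, what is visible of it).
The state is a dict: "clock": time; "joint_pos": joint angles; "joint_velocities": joint speeds; "tau": joint torques, N m; "position": TCP position; "ee_rot": TCP orientation; "ft_force": force on the tool from outside, world axes, zero at the start; "torque": the same for the moment, N m; "grip_width": opening from 0.0 (shut) to 1.0 (fully open); "grasp_force": force on a finger pad.
Only numpy, scipy, OpenCV 4.12 (cv2) and the standard library are available. Lean on these libraries where they do the work, as an engineer would, in place of code of your own. Each camera call takes 0.05 s, during which the arm holds its last target. There are 200 camera calls.

## Working session

There is one attempt and no reset: what is moved stays moved. The work goes in short steps, Python scripts to look and compute and a tool call to move; the robot and the scene stay as the last step left them, time stands still between calls to the robot, and variables do not carry over. Pictures are saved under pics/ and viewed, at most 14 in all, crops included, and the job is handed in when it is done.

Besides the shell and the picture viewer there is one more tool, called after "Emit:" by a JSON object that holds its "method" and its "body". carry_out: Moves the arm, as the interface text tells. Its arguments: {"type":"object","properties":{"deltas":{"type":"array","items":{"type":"array","items":{"type":"number"}}},"force":{"type":"number"}},"required":["deltas"]}

```bash
mkdir -p pics
cat > h.py <<'E'
import numpy as np, cv2
from workcell import manip, camera, ticket, boxes_of, outline_of
def f(p): return p["img"].shape[0]/2/np.tan(np.radians(p["vertical_fov"])/2)
def cloud(p):
    d=p["depth"]; v,u=np.mgrid[:d.shape[0],:d.shape[1]]
    c=np.stack([(u-p["cx"])/f(p)*d,(v-p["cy"])/f(p)*d,d],-1)
    X=(c-p["t"])@p["R"]; X[d==0]=np.nan
    return X
def save(p,n): cv2.imwrite(f"pics/{n}.png",p["img"][...,::-1])
NAMES="tray short_post medium_post long_post short_holder tall_holder mount tape box".split()
E
python3 - <<'E'
from h import *
o=manip.get_obs(); print(o["clock"],o["position"],o["ee_rot"],o["grip_width"])
ps={}
for n in("scene","side"):
    p=camera(n); save(p,n); X=cloud(p); print(n,p["t"]@-p["R"])
    for q in NAMES:
        for b in boxes_of(q,p)[:3]: print(q,np.round(b["position"],3),round(b["conf"],2))
p=camera("wrist"); save(p,"wrist")
cv2.imwrite("pics/a.png",np.vstack([cv2.imread("pics/scene.png")]))
E
```

```text
0.0 [ 6.24652165e-01 -1.74229035e-05  2.52526994e-01] [ 7.07109269e-01  7.07103940e-01 -5.22935708e-04 -4.75950045e-04] 1.0012234624584468
scene [0.15361756 0.85109075 0.75529109]
tray [0.446 0.173 0.004] 0.69
short_post [0.698 0.162 0.032] 0.58
medium_post [0.603 0.11  0.046] 0.44
medium_post [0.448 0.175 0.007] 0.31
long_post [0.606 0.218 0.058] 0.51
short_holder [0.678 0.026 0.031] 0.83
tall_holder [0.566 0.319 0.05 ] 0.86
mount [0.461 0.394 0.04 ] 0.83
tape [0.772 0.056 0.02 ] 0.68
box [ 0.447 -0.151  0.027] 0.92
side [ 0.17723823 -0.75820181  0.82425741]
tray [0.445 0.158 0.009] 0.6
short_post [0.694 0.154 0.032] 0.48
medium_post [0.601 0.098 0.043] 0.68
medium_post [0.609 0.208 0.058] 0.29
long_post [0.609 0.207 0.06 ] 0.72
short_holder [0.68  0.004 0.032] 0.75
tall_holder [0.561 0.302 0.047] 0.55
mount [0.466 0.369 0.036] 0.83
tape [0.774 0.045 0.024] 0.97
box [ 0.445 -0.181  0.028] 0.58
```

View pics/scene.png

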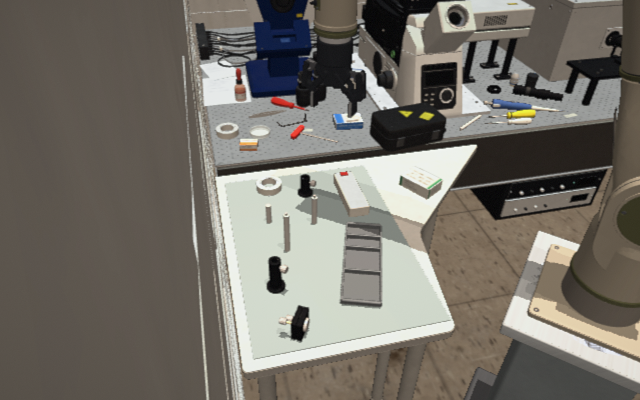

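View pics/side.png

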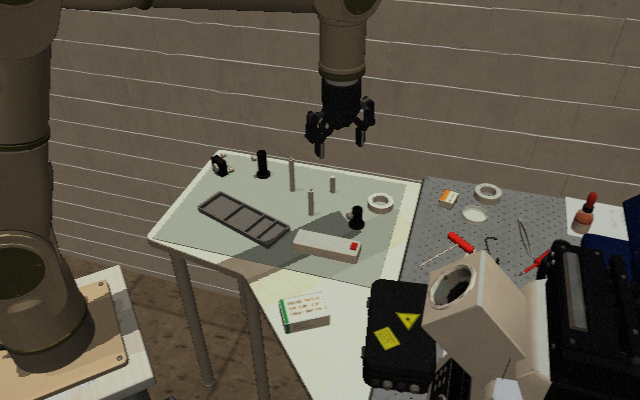

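View pics/wrist.png

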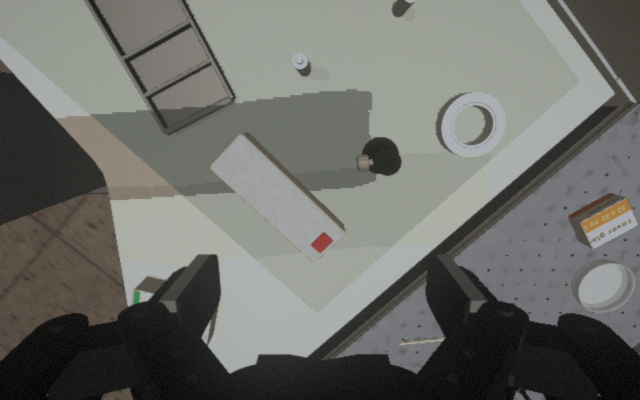

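The wrist view shows the tray upper left, the medium post at (300,60), the short holder at (380,155) with its thumbscrew pointing left, and the tape roll at (473,125). An unlisted white instrument lies at (280,200). The outside views agree with the networks: mount at the far left end, tall holder and long post in the middle, carton at right.

```bash
cat >> h.py <<'E'
def seg(q,p,X,k=0):
    r=outline_of(q,p)
    if not r: return None
    m=cv2.erode(r[k]["region"].astype(np.uint8),np.ones((2,2)))>0
    P=X[m]; P=P[~np.isnan(P[:,0])]
    return P
E
python3 - <<'E'
from h import *
np.set_printoptions(precision=3,suppress=True)
p=camera("wrist"); print("wrist cam",-p["R"].T@p["t"],p["R"][2],p["vertical_fov"])
for n in("scene","side"):
    p=camera(n); X=cloud(p); c=-p["R"].T@p["t"]
    for q in NAMES:
        P=seg(q,p,X)
        if P is None or len(P)<5: print(n,q,None); continue
        zt=np.percentile(P[:,2],97); T=P[P[:,2]>zt-.004]
        print(n,q,len(P),"ztop",zt,"top xy",T[:,:2].mean(0),"all med",np.median(P,0))
    T=seg("tray",p,X); T=T[(T[:,2]>.010)&(T[:,2]<.025)]
    r=cv2.minAreaRect((T[:,:2]*1000).astype(np.float32)); print("tray",r)
    # white instrument
    B=X[(X[...,0]>.5)&(X[...,0]<.64)&(X[...,1]>-.1)&(X[...,1]<.07)&(X[...,2]>.015)&(X[...,2]<.1)]
    print("instr",B.min(0),B.max(0))
E
```

```text
wrist cam [0.624 0.067 0.374] [ 0.    -0.266 -0.964] 60.075762333686384
scene tray 3145 ztop 0.020643779907825687 top xy [0.44  0.169] all med [0.443 0.174 0.009]
scene short_post 366 ztop 0.02665391287156472 top xy [0.769 0.052] all med [0.771 0.051 0.02 ]
scene medium_post 277 ztop 0.05582278306387828 top xy [0.683 0.018] all med [0.678 0.023 0.031]
scene long_post 127 ztop 0.07910605051999864 top xy [0.604 0.105] all med [0.603 0.105 0.046]
scene short_holder 214 ztop 0.05559222784431399 top xy [0.682 0.019] all med [0.678 0.023 0.035]
scene tall_holder 504 ztop 0.08060367331992449 top xy [0.564 0.315] all med [0.559 0.32  0.048]
scene mount 600 ztop 0.052656102843657536 top xy [0.466 0.382] all med [0.462 0.389 0.044]
scene tape 391 ztop 0.026642024340430066 top xy [0.771 0.052] all med [0.771 0.051 0.021]
scene box 848 ztop 0.03564762056997304 top xy [ 0.448 -0.167] all med [ 0.443 -0.153  0.032]
tray ((447.84619140625, 161.8438720703125), (81.21598815917969, 239.8250732421875), 26.513126373291016)
instr [ 0.5   -0.098  0.015] [0.64  0.07  0.043]
side tray 2266 ztop 0.0202022186
[... 259 characters left out ...]
st 111 ztop 0.10013598044888951 top xy [0.606 0.208] all med [0.607 0.207 0.059]
side short_holder 269 ztop 0.05539909484539545 top xy [0.684 0.012] all med [0.679 0.008 0.031]
side tall_holder 235 ztop 0.07992087739432124 top xy [0.564 0.305] all med [0.564 0.305 0.048]
side mount 251 ztop 0.05251468662202557 top xy [0.466 0.374] all med [0.466 0.367 0.035]
side tape 323 ztop 0.025995383272045623 top xy [0.771 0.039] all med [0.773 0.037 0.021]
side box 1471 ztop 0.034385504253309496 top xy [ 0.449 -0.173] all med [ 0.447 -0.183  0.031]
tray ((448.6972961425781, 159.61422729492188), (85.93423461914062, 236.70538330078125), 25.963335037231445)
instr [ 0.5   -0.098  0.015] [0.64  0.07  0.041]
```

Emit:
{"method": "carry_out", "body": {"deltas": [[0.4, -0.15, -0.2, 0, 1], [0.8, -0.3, -0.4, 0, 1], [1, -0.4, -0.45, 0, 1]]}}

```text
clock: 2.58
position: [0.5644, 0.1523, 0.3225]
ee_rot: [0.707, 0.707, 0.001, 0.0]
ft_force: [0.2, 0.6, -0.9]
grip_width: 0.996
grasp_force: 0.0
```

Emit:
{"method": "carry_out", "body": {"deltas": [[0.4, 0, 0, 0, 1], [0.6, 0, 0, 0, 1], [0.6, 0, 0, 0, 1], [0.6, 0, 0, 0, 1]]}}

```text
clock: 3.08
position: [0.5653, 0.239, 0.3208]
ee_rot: [0.707, 0.707, -0.0, 0.0]
ft_force: [0.4, -0.9, 0.7]
grip_width: 1.0
grasp_force: 0.0
```

Run:
```python
from h import *
np.set_printoptions(precision=3,suppress=True)
o=manip.get_obs(); print(o["clock"],o["position"],o["ee_rot"])
p=camera("wrist"); save(p,"w2"); X=cloud(p); np.savez("w2.npz",X=X)
for q in NAMES:
    for k,r in enumerate(outline_of(q,p)[:2]):
        P=X[r["region"]]; P=P[~np.isnan(P[:,0])]
        if len(P)<5: continue
        zt=np.percentile(P[:,2],97); T=P[P[:,2]>zt-.005]
        print(q,round(r["conf"],2),np.mean(np.argwhere(r["region"]),0)[::-1],"ztop",zt,"rect",[np.round(a,1) for a in cv2.minAreaRect((T[:,:2]*1000).astype(np.float32))])
```

```text
3.075 [0.565 0.239 0.321] [ 0.707  0.707 -0.     0.   ]
tray 0.98 [230.288 213.09 ] ztop 0.017545502512558656 rect [array([448.2, 162.3]), array([ 82.7, 238.7]), np.float64(25.8)]
short_post 0.52 [427.181 228.42 ] ztop 0.05367316933494719 rect [array([695.5, 156.8]), array([11. , 11.7]), np.float64(44.4)]
medium_post 0.81 [355.416 273.872] ztop 0.0833793630375058 rect [array([604. , 103.2]), array([9.3, 8.4]), np.float64(75.9)]
medium_post 0.26 [428.231 229.044] ztop 0.0536625853471966 rect [array([696.6, 157. ]), array([12. , 12.1]), np.float64(84.0)]
long_post 0.92 [360.533 191.596] ztop 0.10842314487278645 rect [array([607.8, 213.6]), array([9. , 7.9]), np.float64(16.9)]
short_holder 0.76 [407.466 322.421] ztop 0.0533099804490851 rect [array([679.4,  18.8]), array([24.9, 36.8]), np.float64(72.1)]
tall_holder 0.89 [320.903  98.349] ztop 0.078763676749136 rect [array([561. , 311.4]), array([37.1, 24.8]), np.float64(21.7)]
mount 0.7 [235.748  32.647] ztop 0.049895140554581004 rect [array([476.9, 382.8]), array([43.3, 45.9]), np.float64(15.0)]
mount 0.69 [360.394 191.701] ztop 0.10840511605103702 rect [array([606.6, 213.4]), array([11.1,  8.1]), np.float64(12.6)]
tape 0.5 [489.045 285.74 ] ztop 0.33980358227220264 rect [array([620.7, 245.9]), array([0.4, 1.4]), np.float64(40.6)]
tape 0.44 [408.063 322.702] ztop 0.05333276757680629 rect [array([679.6,  18.4]), array([25.9, 36.3]), np.float64(69.5)]
box 0.22 [320.705  98.642] ztop 0.07876093811817138 rect [array([559. , 313.7]), array([24.2, 38.7]), np.float64(89.8)]
```

View pics/w2.png

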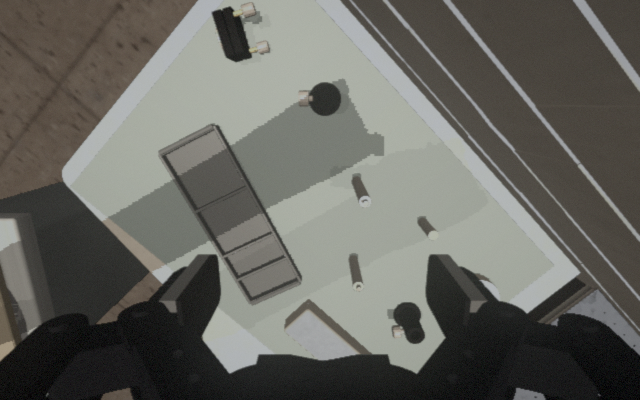

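Run:
```python
from h import *
np.set_printoptions(precision=3,suppress=True)
X=np.load("w2.npz")["X"].reshape(-1,3)
def reg(c,r,z0,z1): 
    d=np.hypot(X[:,0]-c[0],X[:,1]-c[1]); return X[(d<r)&(X[:,2]>z0)&(X[:,2]<z1)]
B=reg((.683,.017),.035,.0495,.06); print("holder top",B[:,:2].mean(0),[*cv2.minEnclosingCircle((B[:,:2]*1000).astype(np.float32))])
A=reg((.683,.017),.05,.02,.0485); A=A[np.hypot(A[:,0]-.683,A[:,1]-.017)>.016]; print("screw",A.mean(0),len(A))
M=reg((.47,.382),.06,.046,.06); print("mount top",cv2.minAreaRect((M[:,:2]*1000).astype(np.float32)),M[:,:2].mean(0))
N=reg((.47,.382),.06,.006,.06); print("mount all",cv2.minAreaRect((N[:,:2]*1000).astype(np.float32)))
W=X[(X[:,0]>.5)&(X[:,1]>.1)&(X[:,2]<-.02)]; print("below table",W.min(0) if len(W) else None,len(W))
W=X[(X[:,0]>.7)&(X[:,1]>.0)&(X[:,2]>.05)&(X[:,2]<.3)]; print(len(W)); 
if len(W): c=W.mean(0); print("wall",c,np.linalg.svd(W[::5]-c,full_matrices=False)[2][2],W.min(0))
I=X[(X[:,2]>.02)&(X[:,2]<.06)&(X[:,0]>.5)&(X[:,0]<.64)&(X[:,1]<.085)&(X[:,1]>-.1)];print("instr",I.max(0),cv2.minAreaRect((I[:,:2]*1000).astype(np.float32)))
```

```text
holder top [0.684 0.017] [(678.8744506835938, 16.168926239013672), 18.12712287902832]
screw [0.661 0.017 0.044] 100
mount top ((476.87225341796875, 382.81787109375), (43.278236389160156, 45.898216247558594), 14.95623779296875) [0.468 0.382]
mount all ((474.5369567871094, 382.0911865234375), (48.198707580566406, 46.07160949707031), 14.763388633728027)
below table [ 0.587  0.1   -0.039] 915
22963
wall [0.761 0.255 0.171] [ 0.708  0.706 -0.001] [0.7   0.044 0.05 ]
instr [0.622 0.041 0.034] ((565.6300659179688, -13.831756591796875), (51.097923278808594, 112.6603012084961), 45.31041717529297)
```

The overhead view shows all the parts clear of each other: tray at (230,210) turned about 26°, mount at (236,33), short post at (428,229), medium post at (355,270), short holder at (408,320). The wall is 116 mm beyond the short post, so I start with that.

Emit:
{"method": "carry_out", "body": {"deltas": [[-0.14, 0.22, 0.2, 0, 1], [-0.28, 0.44, 0.5, 0, 1], [-0.42, 0.66, 0.8, 0, 1], [-0.557, 0.875, 1, 0, 1], [-0.557, 0.875, 1, 0, 1], [-0.557, 0.875, 1, 0, 1]]}}

```text
clock: 4.32
position: [0.6962, 0.1572, 0.1712]
ee_rot: [0.707, 0.707, 0.0, -0.0]
ft_force: [-0.6, -0.1, 0.1]
grip_width: 0.997
grasp_force: 0.0
```

Run:
```python
from h import *
np.set_printoptions(precision=4,suppress=True)
o=manip.get_obs(); print(o["clock"],o["position"],o["ee_rot"],o["joint_pos"])
p=camera("wrist"); save(p,"w3"); X=cloud(p).reshape(-1,3)
B=X[(np.hypot(X[:,0]-.696,X[:,1]-.157)<.03)&(X[:,2]>.045)&(X[:,2]<.06)]
print(len(B)); print(cv2.minEnclosingCircle((B[:,:2]*1000).astype(np.float32)),B.mean(0))
```

```text
4.325 [0.6962 0.1572 0.1712] [ 0.707   0.7072  0.0004 -0.0002] [-0.1959  0.5786 -0.1362  1.2864  0.0768  1.2812 -0.3317]
278
((696.723876953125, 156.26980590820312), 6.55609655380249) [0.6968 0.157  0.052 ]
```

Emit:
{"method": "carry_out", "body": {"deltas": [[0, 0, 0.35, 0, 1], [0, 0, 0.65, 0, 1], [0, 0, 0.8, 0, 0.5], [0, 0, 0.867, 0, 0], [0, 0, 0.867, 0, -1], [0, 0, 0.867, 0, -1], [0, 0, 0.867, 0, -1], [0, 0, 0.867, 0, -1], [0, 0, 0.867, 0, -1], [0, 0, 0.867, 0, -1]], "force": 40}}

```text
clock: 5.62
position: [0.6974, 0.1568, 0.0428]
ee_rot: [0.707, 0.707, 0.001, 0.001]
ft_force: [-1.1, 0.7, 6.9]
grip_width: 0.132
grasp_force: 39.0
```

Emit:
{"method": "carry_out", "body": {"deltas": [[0, 0, -0.3, 0, -1], [0, 0, -0.65, 0, -1], [-0.09, -0.23, -0.667, 0, -1], [-0.18, -0.5, -0.667, 0, -1], [-0.27, -0.78, -0.667, 0, -1], [-0.36, -1, -0.667, 0, -1], [-0.36, -1, -0.667, 0, -1]]}}

```text
clock: 6.5
position: [0.5448, 0.1013, 0.1415]
ee_rot: [0.707, 0.707, -0.0, 0.0]
ft_force: [0.9, 0.7, -1.5]
grip_width: 0.139
grasp_force: 39.4
```

Emit:
{"method": "carry_out", "body": {"deltas": [[-0.1, -0.2, 0, 0, -1], [-0.18, -0.38, 0, 0, -1], [-0.18, -0.38, 0, 0, -1], [-0.18, -0.38, 0, 0, -1], [-0.18, -0.38, 0, 0, -1]]}}

```text
clock: 7.12
position: [0.4902, 0.0761, 0.141]
ee_rot: [0.707, 0.707, 0.0, 0.0]
ft_force: [0.3, -0.6, -0.3]
grip_width: 0.129
grasp_force: 39.5
```

Run:
```python
from h import *
np.set_printoptions(precision=4,suppress=True)
o=manip.get_obs(); print(o["clock"],o["position"],o["ee_rot"],o["grip_width"],o["grasp_force"],o["ft_force"])
p=camera("wrist"); save(p,"w4"); X=cloud(p).reshape(-1,3)
T=X[(np.hypot(X[:,0]-.448,X[:,1]-.161)<.14)&(X[:,2]>.011)&(X[:,2]<.024)]
print(cv2.minAreaRect((T[:,:2]*1000).astype(np.float32)))
```

```text
7.125 [0.4902 0.0761 0.141 ] [0.7069 0.7073 0.0004 0.0001] 0.12918508171844578 39.45603132247925 [ 0.3191 -0.6425 -0.3467]
((458.5867004394531, 139.86634826660156), (82.24247741699219, 190.17652893066406), 25.775917053222656)
```

View pics/w4.png

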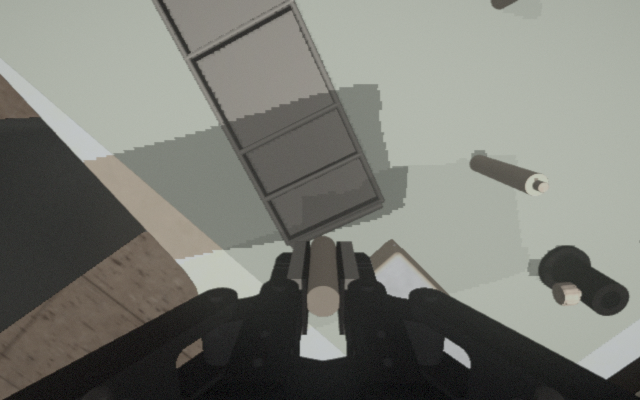

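Emit:
{"method": "carry_out", "body": {"deltas": [[0, 0, 0.25, 0, -1], [0, 0, 0.5, 0, -1], [0, 0, 0.6, 0, -1], [0, 0, 0.632, 0, -1], [0, 0, 0.632, 0, -1], [0, 0, 0.632, 0, -1]]}}

```text
clock: 7.92
position: [0.4901, 0.0756, 0.0471]
ee_rot: [0.707, 0.707, 0.001, 0.001]
ft_force: [-0.0, -1.1, -0.3]
grip_width: 0.134
grasp_force: 39.4
```

Emit:
{"method": "carry_out", "body": {"deltas": [[0, 0, 0, 0, -0.5], [0, 0, 0, 0, -0.4], [0, 0, 0, 0, -0.3], [0, 0, 0, 0, -0.3], [0, 0, -0.15, 0, -0.2], [0, 0, -0.5, 0, 0], [0, 0, -0.8, 0, 1]]}}

```text
clock: 8.8
position: [0.4892, 0.0755, 0.1677]
ee_rot: [0.707, 0.707, 0.0, 0.0]
ft_force: [1.0, -0.2, -0.2]
grip_width: 0.691
grasp_force: 0.0
```

Emit:
{"method": "carry_out", "body": {"deltas": [[0.06, 0.25, 0, 0, 1], [0.12, 0.55, 0, 0, 1], [0.177, 0.76, 0, 0, 1], [0.177, 0.76, 0, 0, 1], [0.177, 0.76, 0.3, 0, 1], [0.177, 0.76, 0.6, 0, 0.6], [0.177, 0.76, 0.73, 0, 0.2], [0.177, 0.76, 0.73, 0, -1], [0.177, 0.76, 0.73, 0, -1], [0.177, 0.76, 0.73, 0, -1], [0.177, 0.76, 0.73, 0, -1], [0.177, 0.76, 0.73, 0, -1]]}}

```text
clock: 10.3
position: [0.6045, 0.1023, 0.0585]
ee_rot: [0.707, 0.707, 0.001, 0.001]
ft_force: [-0.6, -0.2, 8.0]
grip_width: 0.132
grasp_force: 39.5
```

Run:
```python
from h import *
np.set_printoptions(precision=4,suppress=True)
for n in("scene","side"):
    X=cloud(camera(n)).reshape(-1,3)
    B=X[(np.hypot(X[:,0]-.49,X[:,1]-.076)<.03)&(X[:,2]>.03)&(X[:,2]<.07)]
    print(len(B),B[:,:].mean(0) if len(B) else 0,B[:,2].max() if len(B) else 0)
```

```text
70 [0.4892 0.0777 0.0476] 0.0608429832162532
63 [0.4885 0.0719 0.0474] 0.06100766412544214
```

Emit:
{"method": "carry_out", "body": {"deltas": [[0, 0, -0.3, 0, -1], [0, -0.1, -0.55, 0, -1], [0.02, -0.35, -0.55, 0, -1], [0.053, -0.65, -0.55, 0, -1], [0.053, -0.877, -0.55, 0, -1], [0.053, -0.877, -0.55, 0, -1], [0.053, -0.877, -0.55, 0, -1], [0.053, -0.877, -0.3, 0, -1], [0.053, -0.877, -0.1, 0, -1], [0.053, -0.877, -0.035, 0, -1], [0.053, -0.877, -0.035, 0, -1], [0.053, -0.877, -0.035, 0, -1]]}}

```text
clock: 11.9
position: [0.4726, 0.1101, 0.0624]
ee_rot: [0.707, 0.707, 0.001, 0.0]
ft_force: [0.0, 1.0, -1.9]
grip_width: 0.134
grasp_force: 39.8
```

Emit:
{"method": "carry_out", "body": {"deltas": [[0, 0, 0, 0, -0.5], [0, 0, 0, 0, -0.4], [0, 0, 0, 0, -0.3], [0, 0, 0, 0, -0.3], [0, 0, -0.15, 0, -0.2], [0, 0, -0.5, 0, 0], [0, 0, -0.75, 0, 0.5], [-0.1, 0.25, -0.75, -0.3, 1], [-0.2, 0.55, -0.75, -0.6, 1], [-0.4, 0.933, -0.75, -1, 1], [-0.4, 0.933, -0.75, -1, 1]]}}

```text
clock: 13.28
position: [0.614, 0.0464, 0.1729]
ee_rot: [0.501, 0.866, -0.001, 0.0]
ft_force: [-1.4, -0.4, -0.8]
grip_width: 1.001
grasp_force: 0.0
```

Emit:
{"method": "carry_out", "body": {"deltas": [[0, 0, 0, -0.35, 1], [0, 0, 0, -0.7, 1], [0, 0, 0, -1, 1], [0, 0, 0, -1, 1]]}}

```text
clock: 13.78
position: [0.6113, 0.0504, 0.1743]
ee_rot: [0.259, 0.966, 0.0, -0.0]
ft_force: [-0.2, 0.2, 1.0]
grip_width: 0.999
grasp_force: 0.0
```

Run:
```python
from h import *
np.set_printoptions(precision=4,suppress=True)
for n in("scene","side"):
    X=cloud(camera(n)).reshape(-1,3)
    B=X[(np.hypot(X[:,0]-.473,X[:,1]-.11)<.02)&(X[:,2]>.055)&(X[:,2]<.1)]
    print("med",len(B),B[:,:].mean(0) if len(B) else 0,B[:,2].max() if len(B) else 0)
o=manip.get_obs(); print(o["clock"],o["position"],o["joint_pos"])
p=camera("wrist"); save(p,"w5"); X=cloud(p).reshape(-1,3)
B=X[(np.hypot(X[:,0]-.683,X[:,1]-.017)<.035)&(X[:,2]>.0505)&(X[:,2]<.06)]
print(len(B),cv2.minEnclosingCircle((B[:,:2]*1000).astype(np.float32)),B.mean(0))
A=X[(np.hypot(X[:,0]-.683,X[:,1]-.017)<.045)&(X[:,2]>.02)&(X[:,2]<.047)];A=A[np.hypot(A[:,0]-.683,A[:,1]-.017)>.017]
print(len(A),A.mean(0))
```

```text
med 80 [0.4713 0.1125 0.0733] 0.08993737716248235
med 69 [0.4712 0.1065 0.0726] 0.09068320737436011
13.875 [0.6114 0.0502 0.1743] [ 0.0341  0.3714 -0.2389  1.5838  0.0923  1.1974  0.8206]
560 ((684.7440795898438, 15.714021682739258), 12.751133918762207) [0.6845 0.016  0.0525]
199 [0.6601 0.0154 0.043 ]
```

View pics/w5.png

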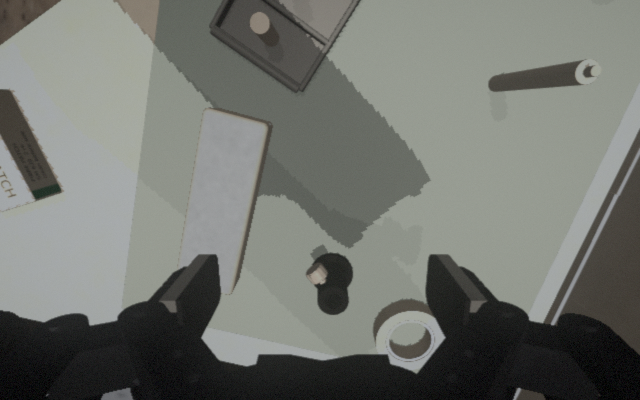

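Emit:
{"method": "carry_out", "body": {"deltas": [[-0.2, 0.02, 0, -0.33, 1], [-0.4, 0.03, 0, -0.66, 1], [-0.536, 0.044, 0, -1, 1], [-0.536, 0.044, 0, -1, 1], [-0.536, 0.044, 0.3, -1, 1], [-0.536, 0.044, 0.6, -1, 0.8], [-0.536, 0.044, 0.8, -1, 0.4], [-0.536, 0.044, 0.907, -1, 0.2], [-0.536, 0.044, 0.907, -1, -0.2], [-0.536, 0.044, 0.907, -1, -1], [-0.536, 0.044, 0.907, -1, -1], [-0.536, 0.044, 0.907, -1, -1], [-0.536, 0.044, 0.907, -1, -1]]}}

```text
clock: 15.55
position: [0.6854, 0.0156, 0.0396]
ee_rot: [0.0, 1.0, 0.0, 0.001]
ft_force: [-0.5, 0.3, 6.3]
grip_width: 0.28
grasp_force: 40.0
```

Emit:
{"method": "carry_out", "body": {"deltas": [[0, 0, -0.3, 0, -1], [0, 0, -0.65, 0, -1], [0.15, 0.1, -0.8, 0, -1], [0.45, 0.3, -0.8, 0, -1], [0.75, 0.5, -0.8, 0.33, -1], [1, 0.6, -0.8, 0.66, -1], [1, 0.6, -0.8, 1, -1], [1, 0.6, -0.8, 1, -1]]}}

```text
clock: 16.55
position: [0.5345, 0.1055, 0.1586]
ee_rot: [0.258, 0.966, -0.0, 0.0]
ft_force: [0.1, -0.9, -0.7]
grip_width: 0.278
grasp_force: 39.5
```

Emit:
{"method": "carry_out", "body": {"deltas": [[0.3, 0.01, 0, 0.33, -1], [0.55, 0.01, 0, 0.66, -1], [0.67, 0.013, 0, 1, -1], [0.67, 0.013, 0, 1, -1], [0.67, 0.013, 0, 1, -1]]}}

```text
clock: 17.18
position: [0.4495, 0.1568, 0.1583]
ee_rot: [0.498, 0.867, 0.0, 0.0]
ft_force: [0.1, -1.2, -0.5]
grip_width: 0.28
grasp_force: 39.6
```

Run:
```python
from h import *
np.set_printoptions(precision=4,suppress=True)
o=manip.get_obs(); print(o["clock"],o["position"],o["ee_rot"],o["grip_width"])
p=camera("wrist"); save(p,"w6")
```

```text
17.175 [0.4495 0.1568 0.1583] [0.4979 0.8672 0.0001 0.0002] 0.27970747606724206
```

View pics/w6.png

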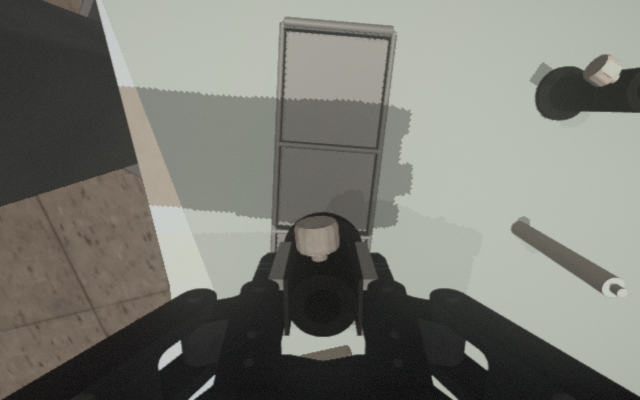

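The holder hangs upright at (320,260) with its screw toward the wide end. Its cell is below, hidden by perspective, and the pose matches the computed cell centre, so I lower it.

Emit:
{"method": "carry_out", "body": {"deltas": [[0, 0, 0.3, 0, -1], [0, 0, 0.55, 0, -1], [0, 0, 0.7, 0, -1], [0, 0, 0.767, 0, -1], [0, 0, 0.767, 0, -1], [0, 0, 0.767, 0, -1]]}}

```text
clock: 17.98
position: [0.4493, 0.1574, 0.0437]
ee_rot: [0.5, 0.866, 0.0, 0.0]
ft_force: [0.0, -0.4, -0.9]
grip_width: 0.283
grasp_force: 40.2
```

Emit:
{"method": "carry_out", "body": {"deltas": [[0, 0, 0, 0, -0.3], [0, 0, 0, 0, -0.15], [0, 0, 0, 0, 0], [0, 0, 0, 0, 0], [0, 0, -0.15, 0, 0], [0, 0, -0.5, 0, 0.2], [0, 0, -0.8, 0, 1], [0, 0, -0.8, 0, 1]]}}

```text
clock: 18.98
position: [0.4504, 0.1582, 0.1666]
ee_rot: [0.5, 0.866, 0.002, 0.002]
ft_force: [0.1, -0.1, -0.5]
grip_width: 0.984
grasp_force: 0.0
```

Emit:
{"method": "carry_out", "body": {"deltas": [[0.2, 0.13, 0, -0.33, 1], [0.4, 0.27, 0, -0.66, 1], [0.614, 0.416, 0, -1, 1], [0.614, 0.416, 0, -1, 1], [0.614, 0.416, 0, -1, 1]]}}

```text
clock: 19.6
position: [0.4563, 0.2675, 0.1622]
ee_rot: [0.26, 0.966, -0.001, -0.0]
ft_force: [0.7, -1.0, -0.2]
grip_width: 0.999
grasp_force: 0.0
```

Run:
```python
from h import *
np.set_printoptions(precision=4,suppress=True)
o=manip.get_obs(); print(o["clock"],o["position"],o["ee_rot"],o["joint_pos"])
p=camera("wrist"); save(p,"w7"); X=cloud(p).reshape(-1,3)
N=X[(np.hypot(X[:,0]-.474,X[:,1]-.382)<.055)&(X[:,2]<.06)]
for z in(.0465,.03,.012):
    M=N[N[:,2]>z]; print(z,len(M),cv2.minAreaRect((M[:,:2]*1000).astype(np.float32)))
M=N[(N[:,2]>.0465)&(N[:,2]<.0515)]; print(cv2.minAreaRect((M[:,:2]*1000).astype(np.float32)),M[:,2].max())
```

```text
19.6 [0.4563 0.2675 0.1622] [ 0.2597  0.9657 -0.0007 -0.0005] [-0.2313  0.2266 -0.4323  1.8089  0.1043  1.1301  0.3468]
0.0465 2279 ((476.57421875, 382.3257141113281), (43.75725555419922, 45.6242790222168), 14.692363739013672)
0.03 3465 ((474.6600341796875, 381.8670959472656), (49.02940368652344, 46.29019546508789), 14.785409927368164)
0.012 4128 ((474.6600341796875, 381.8670959472656), (49.02940368652344, 46.29019546508789), 14.785409927368164)
((476.57421875, 382.3257141113281), (43.75725555419922, 45.6242790222168), 14.692363739013672) 0.05090856422306696
```

View pics/w7.png

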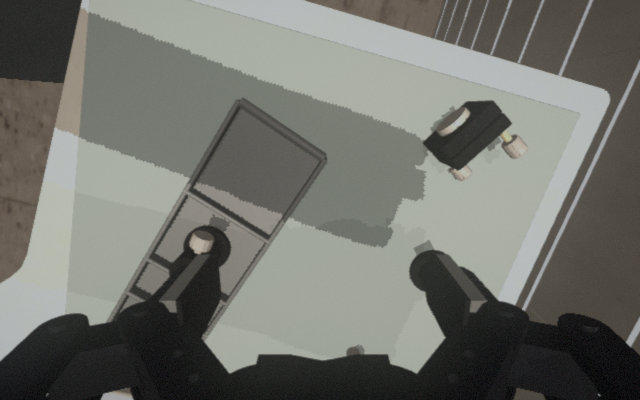

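Emit:
{"method": "carry_out", "body": {"deltas": [[0.11, 0.23, 0, -0.33, 1], [0.22, 0.46, 0, -0.66, 1], [0.325, 0.67, 0, -1, 1], [0.325, 0.67, 0, -1, 1], [0.325, 0.67, 0, -1, 1], [0.325, 0.67, 0, -1, 1]]}}

```text
clock: 20.4
position: [0.4652, 0.3782, 0.1631]
ee_rot: [0.002, 1.0, -0.0, 0.0]
ft_force: [-0.1, -0.1, -0.6]
grip_width: 1.001
grasp_force: 0.0
```

Emit:
{"method": "carry_out", "body": {"deltas": [[0, 0.007, 0.05, -0.3, 1], [0, 0.007, 0.1, -0.49, 1], [0, 0.007, 0.35, -0.49, 1], [0, 0.007, 0.6, -0.49, 1], [0, 0.007, 0.75, -0.49, 1], [0, 0.007, 0.82, -0.49, 1], [0, 0.007, 0.82, -0.49, 0.5], [0, 0.007, 0.82, -0.49, 0], [0, 0.007, 0.82, -0.49, -1], [0, 0.007, 0.82, -0.49, -1], [0, 0.007, 0.82, -0.49, -1], [0, 0.007, 0.82, -0.49, -1]]}}

```text
clock: 21.9
position: [0.4653, 0.3813, 0.0416]
ee_rot: [-0.128, 0.992, 0.0, 0.001]
ft_force: [0.1, -1.8, 6.7]
grip_width: 0.529
grasp_force: 42.0
```

Emit:
{"method": "carry_out", "body": {"deltas": [[0, 0, -0.3, 0, -1], [0, 0, -0.5, 0, -1], [0.16, -0.2, -0.5, -0.1, -1], [0.4, -0.45, -0.5, -0.2, -1], [0.6, -0.7, -0.5, -0.37, -1], [0.643, -0.87, -0.5, -0.37, -1], [0.643, -0.87, -0.5, -0.37, -1], [0.643, -0.87, -0.5, -0.37, -1]]}}

```text
clock: 22.9
position: [0.4045, 0.2309, 0.1156]
ee_rot: [-0.223, 0.975, 0.0, 0.0]
ft_force: [-0.5, 0.5, -1.2]
grip_width: 0.531
grasp_force: 41.7
```

Run:
```python
from h import *
np.set_printoptions(precision=4,suppress=True)
o=manip.get_obs(); print(o["clock"],o["position"],o["ee_rot"],o["grip_width"],o["joint_pos"])
p=camera("scene"); save(p,"s2"); cv2.imwrite("pics/s2c.png",cv2.resize(p["img"][180:360,220:480,::-1],None,fx=3,fy=3))
```

```text
22.9 [0.4045 0.2309 0.1156] [-0.2233  0.9747  0.0002  0.0005] 0.5311651684780202 [-0.0415  0.1649 -0.6099  2.0017  0.1115  1.0061  1.3165]
```

View pics/s2c.png

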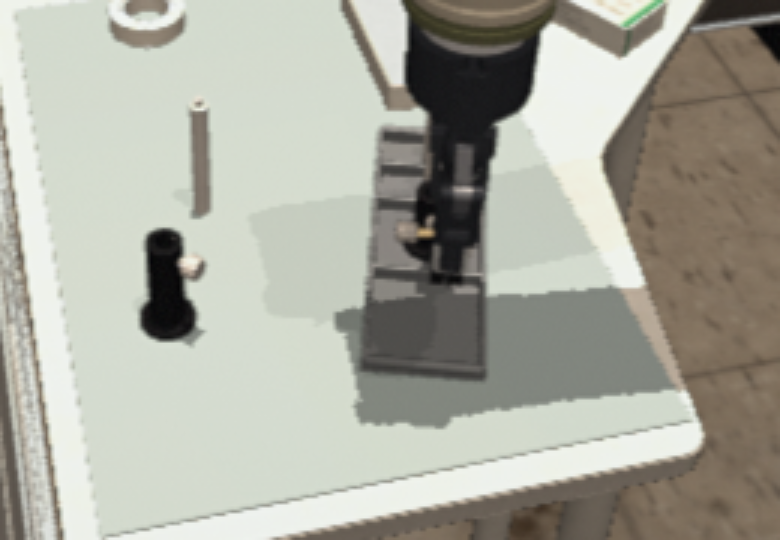

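Emit:
{"method": "carry_out", "body": {"deltas": [[0, 0, 0.2, 0, -1], [0, 0, 0.37, 0, -1], [0, 0, 0.44, 0, -1], [0, 0, 0.469, 0, -1], [0, 0, 0.469, 0, -1], [0, 0, 0.469, 0, -1]]}}

```text
clock: 23.7
position: [0.4048, 0.2304, 0.0455]
ee_rot: [-0.223, 0.975, 0.0, 0.001]
ft_force: [-0.8, -0.2, -1.2]
grip_width: 0.528
grasp_force: 41.8
```

Emit:
{"method": "carry_out", "body": {"deltas": [[0, 0, 0, 0, 0.15], [0, 0, 0, 0, 0.25], [0, 0, 0, 0, 0.3], [0, 0, 0, 0, 0.3], [0, 0, -0.1, 0, 0.3], [0, 0, -0.4, 0, 0.3], [0, 0, -0.7, 0, 0.3], [0, 0, -1, 0, 0.3], [0, 0, -1, 0, 0.3]]}}

```text
clock: 24.82
position: [0.4059, 0.2314, 0.1991]
ee_rot: [-0.223, 0.975, 0.0, 0.004]
ft_force: [0.1, -0.5, -0.4]
grip_width: 0.652
grasp_force: 0.0
```

Emit:
{"method": "carry_out", "body": {"deltas": [[0, 0.3, -0.2, 0, 0.3], [0, 0.6, -0.4, 0, 0.3], [0, 0.8, -0.5, 0, 0.3], [0, 0.8, -0.5, 0, 0.3], [0, 0.8, -0.5, 0, 0.3]]}}

```text
clock: 25.45
position: [0.3522, 0.3373, 0.2692]
ee_rot: [-0.223, 0.975, -0.0, -0.0]
ft_force: [-0.1, -0.8, 0.9]
grip_width: 0.647
grasp_force: 0.0
```

Run:
```python
from h import *
np.set_printoptions(precision=3,suppress=True)
o=manip.get_obs(); print(o["clock"],o["position"],o["grip_width"])
a=np.radians(25.9); C=np.array([.448,.1615]); R=np.array([[np.cos(a),np.sin(a)],[-np.sin(a),np.cos(a)]])
for n in("scene","side"):
    p=camera(n); save(p,n+"3"); X=cloud(p).reshape(-1,3)
    L=np.c_[(X[:,:2]-C)@R.T,X[:,2]]
    for q,y0,y1,zt in(("short",-.112,-.078,.056),("med",-.074,-.04,.081),("holder",-.036,.03,.056),("mount",.036,.11,.052)):
        B=L[(abs(L[:,0])<.037)&(L[:,1]>y0)&(L[:,1]<y1)&(L[:,2]>.022)&(L[:,2]<.12)]
        T=B[B[:,2]>zt-.006]
        print(n,q,"ztop",np.percentile(B[:,2],97),"top mid",(T.min(0)+T.max(0))/2,"ext",np.ptp(T,0))
a,b=[cv2.imread(f"pics/{n}3.png") for n in("scene","side")]
cv2.imwrite("pics/fin.png",np.vstack([cv2.resize(a[160:360,210:480],None,fx=1.45,fy=1.45),cv2.resize(b[140:340,140:410],None,fx=1.45,fy=1.45)]))
```

```text
25.45 [0.352 0.337 0.269] 0.6467393337521838
scene short ztop 0.06013320956413705 top mid [-0.    -0.098  0.056] ext [0.011 0.013 0.01 ]
scene med ztop 0.08728175050230289 top mid [-0.001 -0.057  0.083] ext [0.013 0.015 0.015]
scene holder ztop 0.05930410787131842 top mid [-0.     0.003  0.055] ext [0.023 0.041 0.01 ]
scene mount ztop 0.05607071020791222 top mid [0.001 0.082 0.052] ext [0.045 0.047 0.011]
side short ztop 0.06078816600274294 top mid [-0.002 -0.097  0.057] ext [0.013 0.012 0.011]
side med ztop 0.08818532201511448 top mid [-0.001 -0.058  0.083] ext [0.013 0.012 0.013]
side holder ztop 0.060039439855667134 top mid [-0.001  0.001  0.056] ext [0.025 0.04  0.011]
side mount ztop 0.055953457975152304 top mid [0.002 0.081 0.052] ext [0.044 0.048 0.012]
```

View pics/fin.png

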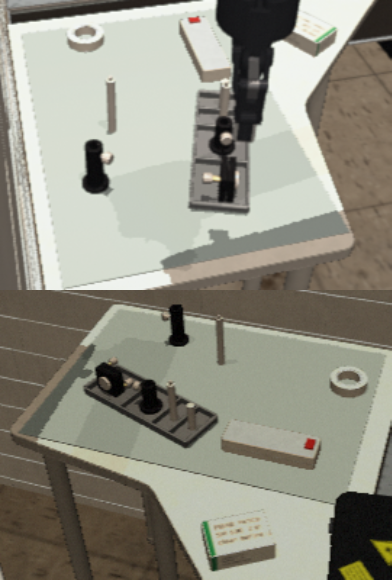

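All four parts stand in their cells (side view: mount (108,378), holder (150,396), medium post (172,402), short post (191,417)). The long post, tall holder, tape and carton haven't moved, so I hand the job in.

```bash
python3 -c "
from h import *
print(ticket.hand_in())"
```

```text
the job is handed in; nothing more can be done
None
```

The job is handed in at about 25 s on the robot's clock: the last camera views showed the short post, medium post, short holder and mirror mount upright in their own cells and released, with the look-alikes, tape roll and carton left where they were; the hand-in call returned no verdict.

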